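# Open the push-to-open spice cupboard

## Task

The small spice cupboard on the worktop has a green push-to-open door without a handle: press the door in with the fingertips near its free edge, where a white dot marks the place, and take them away so that it springs ajar by itself. Then reach behind the free edge with the fingers and push the door wide open, about square to the cupboard front or farther, and leave it standing so. Only push the door, never pinch it between the fingers, and leave the jars and everything else where they stand.

Things in the scene. Friction and masses are not known exactly. Their poses are not given: they have to be found in the camera images.
- cupboard: fixed spice cupboard of light wood with a green door; carcass 130 deep (x) x 200 wide (y) x 145 mm high. Origin under the carcass centre, at the worktop; x points from the door to the back, y to the left as one faces the door. Shut, the door's outer face is at x = -88 mm, its inner face at x = -74, the carcass front at x = -65, the hinge at y = +98. Two jars stand inside, behind x = 0
- door (a joint): door angle about its upright left (+y) hinge, rad: 0 shut and held, negative pressed in (stop -0.046), positive opened towards the robot (stop 1.8). Pressed in to about -0.02 (3 to 4 mm, 2 to 5 N at the dot) the catch lets go (pressing on to the stop is fine); once released, a spring swings the door ajar to about 0.45 in a second. Beyond that it turns with light friction (0.04 N m) and stays where left
- press_spot (a point): centre of the white round dot (18 mm) on the door's outer face, 165 mm from the hinge line, 31 mm from the free right edge, 100 mm above the worktop, 45 mm below the cupboard's top. Moves with the door. Axes: x inwards through the door (the way to press), y along the door to the hinge, z up
- door_hinge (a point): hinge line point in the plane of the door's inner face, 100 mm above the worktop. Axes turn with the door: it reaches 196 mm along -y; inner face x = 0, outer face x = -14 mm; 7 to 143 mm above the worktop. A metal catch tongue sticks 34 mm out of the inner face, 165 mm from the hinge and under 45 mm above the worktop
- door_outer: outer (green) layer of the door, 8 mm thick; its origin is on the hinge line at worktop height, axes as door_hinge
- door_inner: inner (light wood) layer of the door, 6 mm thick; its origin is on the hinge line at worktop height, axes as door_hinge
- jar_red: spice jar with a red cap inside the cupboard, on the left, 45 dia x 106 mm; origin at its underside; a bystander, to be left alone
- jar_green: spice jar with a red cap and green label inside the cupboard, on the right, 45 dia x 106 mm; origin at its underside; a bystander, to be left alone
- honey_jar: honey jar with a yellow cap on the worktop, 64 x 64 x 109 mm; origin at its underside; a bystander, to be left alone
- tomato_tin: food tin with a green label on the worktop, 57 dia x 72 mm; origin at its underside; a bystander, to be left alone
- mug_blue: teal and blue mug on the worktop, 88 x 125 x 99 mm with its handle; origin at its underside; a bystander, to be left alone

How it is judged (in metres and radians):
On the way, in this order (a step that is already met when the one before it is completed fails the run):
1. the catch is released and the door stands ajar by its spring, with nothing touching its outer face (value of joint door between 0.3 and 0.9 rad and contact force between the fingers and door_outer below 0.1 N), for 0.2 s.
2. the door is pushed wide open (value of joint door above 1.35 rad), for 0.2 s.
At the end, for the whole second after the job is handed in: the door stands at 1.35 rad (77 degrees) or more, at rest, and every jar, the mug and the tin are within 20 mm of where it stood (value of joint door above 1.35 rad and velocity of joint door between -0.05 and 0.05 rad/s and not (distance of any of jar_red, jar_green, honey_jar, tomato_tin, mug_blue from where it was at the start of the episode above 0.02 m)); the robot touches nothing.
It fails at once if the door is pinched: the fingers press on its outer and inner layers at once, each with over 3 N (contact force between the fingers and door_outer above 3 N and contact force between the fingers and door_inner above 3 N).
It fails at once if a jar, the mug or the tin is moved or lifted by more than 20 mm (distance of any of jar_red, jar_green, honey_jar, tomato_tin, mug_blue from where it was at the start of the episode above 0.02 m).
It also fails if it takes over 48 s, if anything falls off the work surface, if the arm or the gripper's body presses on something with over 40 N, if the wrist force passes 120 N, or if a joint passes its speed limit or range.

## Robot

A 6-joint arm with a two-finger parallel gripper is mounted at the origin on a cart in front of the work surface, level with it; the furniture and walls round the work are solid. World frame = base frame: x ahead of the robot, y to its left, z up, the work surface at z = 0. Lengths are in mm, angles in rad, forces in N, time in s.
With the tool pointing down it reaches from about 350 to 875 mm from the base axis. Payload 4.2 kg.
Tool frame: the origin (TCP) lies between the finger pads; the fingertips stand 25 mm ahead of it and the grasp point (between the pads) lies 6 mm ahead of it; z points along the fingers, y is the line along which they close (so a half turn about z gives the same grasp; the last joint's range is limited). The gripper opens to 85 mm and grips with 20 to 120 N. Pads are 22 mm wide; open, the fingers measure 114 mm over their backs; the gripper's body (76 mm by 85 mm) begins 54 mm behind the grasp point. The pads swing forward as they close: fully open they stand 13 mm farther back than shut.
Start: joints at [-1.043, 0.385, 0.008, 0, -1.194, -0.259], TCP at [166.001, -602.53, 234.912] pointing down, gripper open.
Joint ranges: [-3.14, 3.14], [-1.21, 2.06], [-1.07, 1.41], [-3.16, 2.05], [-2.99, -0.16], [-3.1, 3.1]. Speed limits (rad/s): [2.79, 2.79, 3.14, 3.14, 3.14, 3.14].

## Interface

Orientations are given as a unit quaternion [x, y, z, w].
In Python, from bench import read_state, get_image, job_done gives the robot as it stands.
- The arm moves only by the tool play_rows, never from a script. Its argument "series" is a list of rows, each a list of 6 numbers: the shift along the world's x, y, z in mm, then the turn, a rotation vector about the world's x, y, z in units of 6 degrees (1.0 is 6 degrees). A call has 1 to 20 rows; each row shifts and turns the commanded pose from where the row before left it; what a row does not reach is not made up. A row lasts 1/12 s, in which the tool goes at most 41.7 mm and 7.16 degrees, less where a joint would pass 70% of its speed; a pose out of reach is approached as far as the arm can. A call is refused whole if a number of a shift passes 41.7 or a number of a turn 1, either way. A call with a gripper value outside its range is refused whole. "gripper" is the opening, from 0 (shut) to 1 (fully open), set as the call begins (left out, the last holds). The fingers move at their own pace and stop on an object; the grip force is fixed at half the most. Time passes only in rows, so rows that do not move let the fingers close. It gives the time, the measured TCP pose, the force, the opening and the grip force at its end, in the units of the state.
- read_state(): the state, without advancing time (a new reading comes with each control period).
- get_image(name): name is "scene" or "top" or "wrist"; returns a dict with "image" (420x560x3 uint8, red, green, blue), "fx", "fy", "cx", "cy" (pixels), "eye" and "rotation" of the camera in the world. Camera axes: x right, y down, z forward; pixel columns grow to the right and rows downward; lengths in mm; the calibration is good to about 2 mm. A picture is of the moment at which its call begins. There is no depth.
- job_done(): hands the job in; it is judged then, once.
The state is a dict: "clock": time; "joints": joint angles; "joint_vel": joint speeds; "joint_efforts": joint torques, N m; "position": TCP position; "ee_rot": TCP orientation; "contact_force": force on the tool from outside, world axes, zero at the start; "wrist_torque": the same for the moment, N m; "gripper_width": finger opening in mm; "grasp_force": force on a finger pad.
Only numpy, scipy, OpenCV 4.12 (cv2) and the standard library are available. Lean on these libraries where they do the work, as an engineer would, in place of code of your own. Each camera call takes 0.05 s, during which the arm holds its last target. There are 200 camera calls.

## Working session

There is one attempt and no reset: what is moved stays moved. The work goes in short steps, Python scripts to look and compute and a tool call to move; the robot and the scene stay as the last step left them, time stands still between calls to the robot, and variables do not carry over. Pictures are saved under pics/ and viewed, at most 10 in all, crops included, and the job is handed in when it is done.

Besides the shell and the picture viewer there is one more tool, called after "Request:" by a JSON object that holds its "op" and its "data", one argument or row to a line. play_rows: Moves the arm, as the interface text tells. Its arguments: {"type":"object","properties":{"series":{"type":"array","items":{"type":"array","items":{"type":"number"}}},"gripper":{"type":"number"}},"required":["series"]}

```bash
mkdir -p pics; python3 - <<'E'
from bench import *
import cv2,numpy as np
for n in ("scene","top"):
    d=get_image(n); cv2.imwrite(f"pics/{n}0.png",d["image"][:,:,::-1]); print(n,d["fx"],d["cx"],d["cy"],np.round(d["eye"]),np.round(d["rotation"],3).tolist())
s=read_state(); print(s["clock"],s["ee_rot"],s["position"])
E
```

```text
scene 517.4798878735276 272.869333951016 218.1372525368115 [ -443. -1061.   714.] [0.787, -0.293, 0.19, -0.509]
top 506.6895215048692 284.7553495194689 205.022124302778 [ 226.  -32. 1426.] [0.704, -0.704, 0.062, -0.072]
0.1 [-1.33927945e-01  9.90990607e-01  9.45546872e-04 -1.70426862e-04] [ 165.88721067 -602.06364979  233.94243255]
```

View pics/scene0.png

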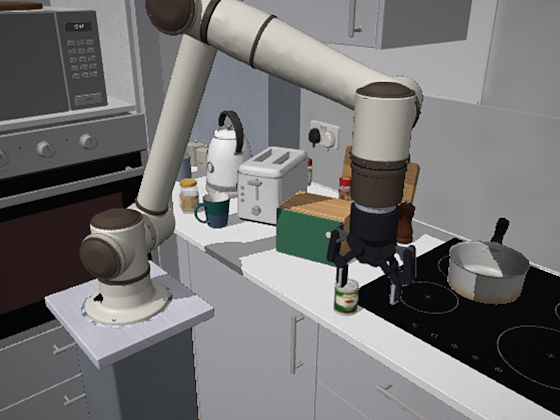

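View pics/top0.png

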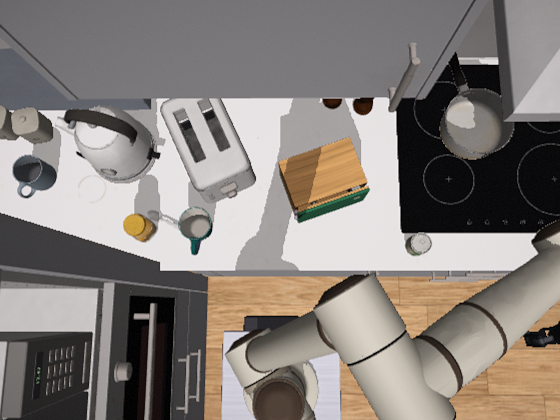

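Scene view: the green door spans about (280,205)-(350,260), partly behind the gripper. The top view shows the cupboard at about (325,180), with the tin at (418,243) and the mug at (195,228). I'll enlarge both.

```bash
python3 - <<'E'
import cv2,numpy as np
a=cv2.imread("pics/scene0.png")[180:280,265:365]; b=cv2.imread("pics/top0.png")[125:225,270:370]
cv2.imwrite("pics/crop.png",np.hstack([cv2.resize(i,(400,400),interpolation=cv2.INTER_CUBIC) for i in (a,b)]))
E
cat > h.py <<'E'
import numpy as np
from scipy.spatial.transform import Rotation as R
C={"scene":(517.48,272.87,218.14,[-443.,-1061,714],[0.787,-0.293,0.19,-0.509]),"top":(506.69,284.755,205.02,[226.,-32,1426],[0.704,-0.704,0.062,-0.072])}
def px2z(n,u,v,z):
    f,cx,cy,e,q=C[n]; d=R.from_quat(q).apply([(u-cx)/f,(v-cy)/f,1]); e=np.array(e); return e+d*(z-e[2])/d[2]
def proj(n,p):
    f,cx,cy,e,q=C[n]; c=R.from_quat(q).inv().apply(np.array(p)-e); return c[...,:2]/c[...,2:]*f+[cx,cy]
E
```

```text
(no output)
```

View pics/crop.png

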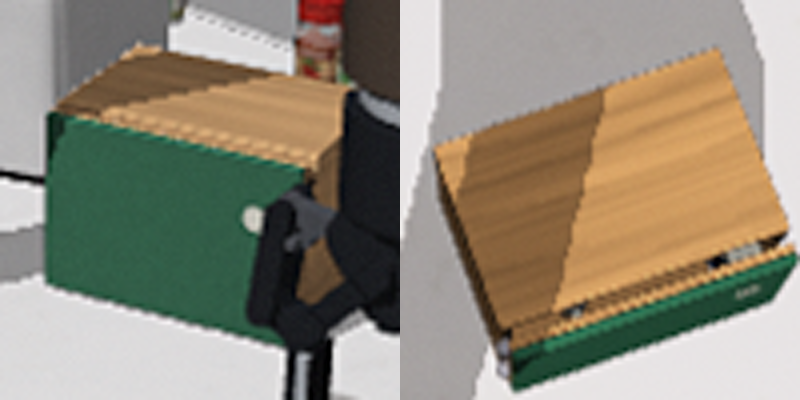

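The crop shows the dot at scene (328.3,234.5) and top (357,198). The carcass top corners in the top view are (278.8,161.8), (349.5,137.5), (367,183.3) and (296.3,207).

```bash
python3 - <<'E'
from h import *
from scipy.optimize import least_squares
obs=[("top",(-65+130,100,145),(278.75,161.75)),("top",(65,-100,145),(349.5,137.5)),("top",(-65,-100,145),(367,183.25)),("top",(-65,100,145),(296.25,207)),
("top",(-88,-67,100),(357,198)),("scene",(-88,-67,100),(328.25,234.5)),("scene",(-88,98,143),(277,208.75)),("scene",(-88,98,7),(277,251))]
def W(p,l):
    c,s=np.cos(p[2]),np.sin(p[2]); l=np.array(l,float); return np.array([p[0]+c*l[0]-s*l[1],p[1]+s*l[0]+c*l[1],l[2]])
r=least_squares(lambda p:np.concatenate([proj(n,W(p,l))-o for n,l,o in obs]),[500,-100,-.3])
print(r.x,np.degrees(r.x[2]),np.round(r.fun.reshape(-1,2),1).tolist())
p=r.x
print("dot",W(p,(-88,-67,100)),"hinge",W(p,(-74,98,100)),"free edge",W(p,(-88,-98,100)),"inward",np.cos(p[2]),np.sin(p[2]))
print("tin",px2z("top",418,243,72),"mug",px2z("top",195,228,99))
E
```

```text
[ 5.59444661e+02 -1.13719120e+02  3.40663687e-01] 19.518591520617974 [[-0.0, 0.1], [0.8, -0.4], [1.2, -0.9], [-0.8, 0.8], [0.2, 0.2], [0.8, -0.6], [-0.9, -1.3], [-1.1, -0.8]]
dot [ 498.88729765 -206.27075798  100.        ] hinge [456.95416378 -46.07521409 100.        ] free edge [ 509.24479176 -235.48928491  100.        ] inward 0.9425331267352106 0.33411271302772566
tin [ 382.23548847 -368.90349589   72.        ] mug [419.20098135 224.88107321  99.        ]
```

Request:
{"op": "play_rows", "data": {
  "gripper": 0,
  "series": [
    [23,31.3,0,0,0,0.057],
    [23,31.3,0,0,0,0.057],
    [23,31.3,0,0,0,0.057],
    [23,31.3,0,0,0,0.057],
    [23,31.3,0,0,0,0.057],
    [23,31.3,0,0,0,0.057],
    [23,31.3,0,0,0,0.057],
    [23,31.3,0,0,0,0.057],
    [23,31.3,0,0,0,0.057],
    [23,31.3,0,0,0,0.057],
    [23,31.3,0,0,0,0.057],
    [23,31.3,0,0,0,0.057],
    [0,0,0,0,0,0],
    [0,0,0,0,0,0]
  ]
}}

```text
clock: 1.27
position: [442.8, -225.2, 234.5]
ee_rot: [-0.171, 0.985, 0.0, -0.0]
contact_force: [-0.5, -0.5, -0.2]
gripper_width: 0.3
grasp_force: 0.0
```

Request:
{"op": "play_rows", "data": {
  "series": [
    [0,0,-30,0,0,0],
    [0,0,-30,0,0,0],
    [0,0,-30,0,0,0],
    [0,0,-30,0,0,0],
    [0,0,0,0,0,0],
    [0,0,0,0,0,0]
  ]
}}

```text
clock: 1.77
position: [440.6, -227.8, 114.1]
ee_rot: [-0.169, 0.986, 0.0, -0.002]
contact_force: [0.3, -0.6, 0.9]
gripper_width: 0.1
grasp_force: 0.0
```

```bash
python3 - <<'E'
from bench import *
import cv2,numpy as np
a=get_image("scene")["image"][150:300,240:440,::-1]; b=get_image("top")["image"][110:260,250:450,::-1]
cv2.imwrite("pics/c2.png",np.hstack([cv2.resize(i,(400,300),interpolation=cv2.INTER_CUBIC) for i in (a,b)]))
print(read_state()["position"])
E
```

```text
[ 442.95881781 -227.87384125  116.57447122]
```

View pics/c2.png

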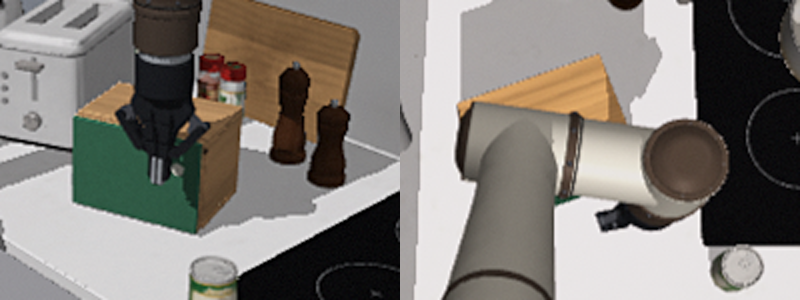

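The closed fingers are in front of the door beside the dot, at about (160,165) in the left half of the crop. Next I press.

Request:
{"op": "play_rows", "data": {
  "series": [
    [14,5,0,0,0,0],
    [14,5,0,0,0,0],
    [10,3.5,0,0,0,0],
    [0,0,0,0,0,0],
    [0,0,0,0,0,0]
  ]
}}

```text
clock: 2.28
position: [481.0, -212.9, 115.2]
ee_rot: [-0.17, 0.985, -0.0, 0.0]
contact_force: [-0.9, 0.4, 0.0]
gripper_width: 0.7
grasp_force: 0.0
```

Request:
{"op": "play_rows", "data": {
  "series": [
    [3,1,0,0,0,0],
    [3,1,0,0,0,0],
    [3,1,0,0,0,0],
    [0,0,0,0,0,0]
  ]
}}

```text
clock: 2.62
position: [489.5, -210.4, 115.0]
ee_rot: [-0.17, 0.986, -0.0, 0.0]
contact_force: [-0.2, 0.2, 0.4]
gripper_width: -0.2
grasp_force: 0.0
```

Request:
{"op": "play_rows", "data": {
  "series": [
    [2,0.7,0,0,0,0],
    [2,0.7,0,0,0,0],
    [0,0,0,0,0,0]
  ]
}}

```text
clock: 2.87
position: [492.9, -209.1, 114.8]
ee_rot: [-0.169, 0.986, 0.0, -0.0]
contact_force: [-0.9, -0.8, 0.2]
gripper_width: 0.1
grasp_force: 0.4
```

Request:
{"op": "play_rows", "data": {
  "series": [
    [2,0.7,0,0,0,0],
    [0,0,0,0,0,0]
  ]
}}

```text
clock: 3.03
position: [494.0, -208.7, 114.8]
ee_rot: [-0.169, 0.986, 0.0, -0.001]
contact_force: [-3.5, -3.1, 2.8]
gripper_width: -0.1
grasp_force: 2.0
```

Contact. Two more small steps.

Request:
{"op": "play_rows", "data": {
  "series": [
    [2,0.7,0,0,0,0],
    [2,0.7,0,0,0,0],
    [0,0,0,0,0,0]
  ]
}}

```text
clock: 3.28
position: [497.2, -207.7, 114.8]
ee_rot: [-0.169, 0.986, 0.0, -0.002]
contact_force: [-5.0, -4.3, 2.4]
gripper_width: -0.1
grasp_force: 2.7
```

Request:
{"op": "play_rows", "data": {
  "series": [
    [1,0.4,0,0,0,0],
    [0,0,0,0,0,0]
  ]
}}

```text
clock: 3.45
position: [498.3, -207.4, 114.8]
ee_rot: [-0.169, 0.986, -0.0, -0.002]
contact_force: [-4.1, -4.1, 2.3]
gripper_width: 0.4
grasp_force: 3.0
```

Request:
{"op": "play_rows", "data": {
  "series": [
    [-37,-13,5,0,0,0],
    [-37,-13,10,0,0,0],
    [-36,-13,15,0,0,0],
    [-20,-7,35,0,0,0],
    [0,0,35,0,0,0],
    [0,0,0,0,0,0],
    [0,0,0,0,0,0],
    [0,0,0,0,0,0],
    [0,0,0,0,0,0],
    [0,0,0,0,0,0],
    [0,0,0,0,0,0],
    [0,0,0,0,0,0],
    [0,0,0,0,0,0],
    [0,0,0,0,0,0]
  ]
}}

```text
clock: 4.62
position: [370.0, -252.5, 214.6]
ee_rot: [-0.169, 0.986, 0.0, -0.0]
contact_force: [0.7, -0.4, 0.8]
gripper_width: -0.1
grasp_force: 0.0
```

```bash
python3 - <<'E'
from bench import *
import cv2,numpy as np
a=get_image("scene")["image"][150:300,240:440,::-1]; b=get_image("top")["image"][110:260,250:450,::-1]
cv2.imwrite("pics/c3.png",np.hstack([cv2.resize(i,(400,300),interpolation=cv2.INTER_CUBIC) for i in (a,b)]))
print(read_state()["position"])
E
```

```text
[ 370.0263441  -252.51594099  214.78051021]
```

View pics/c3.png

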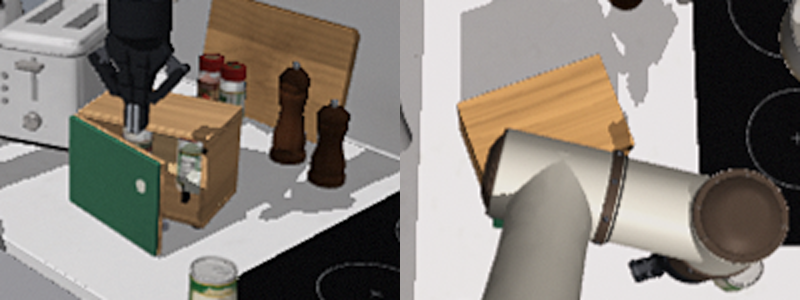

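```bash
python3 - <<'E'
from h import *
H=np.array([457,-46.]);y=.3407
def P(t,d,o): return H+d*np.array([np.sin(y-t),-np.cos(y-t)])+o*np.array([np.cos(y-t),np.sin(y-t)])
for t in (.35,.45,.55): print(t,[np.round(proj("scene",[*P(t,196,-14),z])) .tolist() for z in (143,7)])
for t,d,o in [(.45,160,40),(.45,150,18),(.6,145,14),(.8,140,12),(1.0,130,12),(1.2,120,12),(1.4,110,12),(1.55,110,12),(1.55,130,60)]:
    print(t,d,o,np.round(P(t,d,o)),np.round(np.hypot(*P(t,d,o))))
E
```

```text
0.35 [[324.0, 230.0], [322.0, 276.0]]
0.45 [[318.0, 232.0], [316.0, 278.0]]
0.55 [[312.0, 233.0], [310.0, 280.0]]
0.45 160 40 [ 479. -209.] 523.0
0.45 150 18 [ 459. -197.] 499.0
0.6 145 14 [ 433. -190.] 473.0
0.8 140 12 [ 406. -177.] 443.0
1.0 130 12 [ 387. -156.] 417.0
1.2 120 12 [ 374. -133.] 397.0
1.4 110 12 [ 367. -110.] 383.0
1.55 110 12 [358. -96.] 371.0
1.55 130 60 [ 357. -148.] 386.0
```

The door is ajar: its free edge is at scene (320,232), which fits about 0.43 rad. I'll go over and down behind it.

Request:
{"op": "play_rows", "data": {
  "series": [
    [20,7.8,0,0,0,-0.86],
    [20,7.8,0,0,0,-0.86],
    [20,7.8,0,0,0,-0.86],
    [20,7.8,0,0,0,-0.86],
    [21,7.8,0,0,0,-0.86],
    [0,0,0,0,0,0],
    [0,0,0,0,0,0],
    [0,0,-20,0,0,0],
    [0,0,-20,0,0,0],
    [0,0,-20,0,0,0],
    [0,0,-15,0,0,0],
    [0,0,-15,0,0,0],
    [0,0,-10,0,0,0],
    [0,0,0,0,0,0],
    [0,0,0,0,0,0]
  ]
}}

```text
clock: 5.97
position: [470.6, -213.8, 115.0]
ee_rot: [0.055, 0.998, -0.0, -0.0]
contact_force: [0.4, -0.4, 0.0]
gripper_width: 0.0
grasp_force: 0.0
```

```bash
python3 - <<'E'
from bench import *
import cv2,numpy as np
a=get_image("scene")["image"][150:300,240:440,::-1]; b=get_image("wrist")["image"][:,:,::-1]
cv2.imwrite("pics/c4.png",np.hstack([cv2.resize(i,(400,300),interpolation=cv2.INTER_CUBIC) for i in (a,b)]))
print(read_state()["position"])
E
```

```text
[ 471.51959643 -213.82560595  115.94234072]
```

View pics/c4.png

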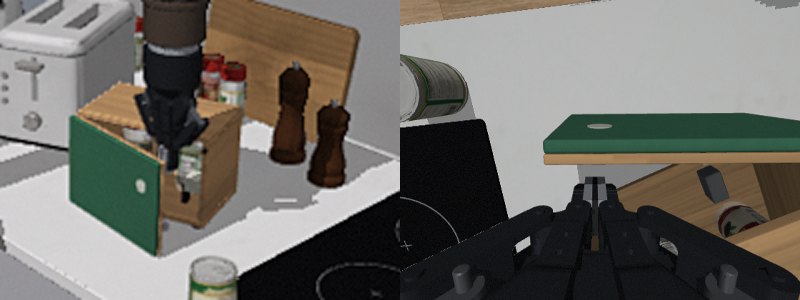

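The fingers are between the door and the carcass with a clear gap. I push along the arc.

Request:
{"op": "play_rows", "data": {
  "series": [
    [-6.3,3.8,0,0,0,-0.24],
    [-6.3,3.8,0,0,0,-0.24],
    [-6.3,3.8,0,0,0,-0.24],
    [-6.3,3.8,0,0,0,-0.24],
    [-6.3,3.8,0,0,0,-0.24],
    [-6.3,3.8,0,0,0,-0.24],
    [-4.5,2.2,0,0,0,-0.32],
    [-4.5,2.2,0,0,0,-0.32],
    [-4.5,2.2,0,0,0,-0.32],
    [-4.5,2.2,0,0,0,-0.32],
    [-4.5,2.2,0,0,0,-0.32],
    [-4.5,2.2,0,0,0,-0.32],
    [0,0,0,0,0,0]
  ]
}}

```text
clock: 7.15
position: [406.0, -177.4, 116.0]
ee_rot: [0.229, 0.973, 0.0, 0.001]
contact_force: [-0.4, 0.0, 1.2]
gripper_width: -0.0
grasp_force: 0.0
```

Request:
{"op": "play_rows", "data": {
  "series": [
    [-3.2,3.5,0,0,0,-0.32],
    [-3.2,3.5,0,0,0,-0.32],
    [-3.2,3.5,0,0,0,-0.32],
    [-3.2,3.5,0,0,0,-0.32],
    [-3.2,3.5,0,0,0,-0.32],
    [-3.2,3.5,0,0,0,-0.32],
    [-2.2,3.8,0,0,0,-0.32],
    [-2.2,3.8,0,0,0,-0.32],
    [-2.2,3.8,0,0,0,-0.32],
    [-2.2,3.8,0,0,0,-0.32],
    [-2.2,3.8,0,0,0,-0.32],
    [-2.2,3.8,0,0,0,-0.32],
    [0,0,0,0,0,0]
  ]
}}

```text
clock: 8.23
position: [374.2, -133.5, 115.6]
ee_rot: [0.418, 0.908, 0.0, 0.001]
contact_force: [0.4, -0.1, 0.2]
gripper_width: 0.3
grasp_force: 0.0
```

Request:
{"op": "play_rows", "data": {
  "series": [
    [-1.2,3.8,0,0,0,-0.32],
    [-1.2,3.8,0,0,0,-0.32],
    [-1.2,3.8,0,0,0,-0.32],
    [-1.2,3.8,0,0,0,-0.32],
    [-1.2,3.8,0,0,0,-0.32],
    [-1.2,3.8,0,0,0,-0.32],
    [-0.9,1.4,0,0,0,-0.14],
    [-0.9,1.4,0,0,0,-0.14],
    [-0.9,1.4,0,0,0,-0.14],
    [-0.9,1.4,0,0,0,-0.14],
    [-0.9,1.4,0,0,0,-0.14],
    [-0.9,1.4,0,0,0,-0.14],
    [-0.9,1.4,0,0,0,-0.14],
    [-0.9,1.4,0,0,0,-0.14],
    [-0.9,1.4,0,0,0,-0.14],
    [-0.9,1.4,0,0,0,-0.14],
    [0,0,0,0,0,0],
    [0,0,0,0,0,0],
    [0,0,0,0,0,0],
    [0,0,0,0,0,0]
  ]
}}

```text
clock: 9.9
position: [357.6, -97.0, 114.9]
ee_rot: [0.569, 0.822, -0.0, -0.0]
contact_force: [-0.2, 0.1, -0.7]
gripper_width: -0.3
grasp_force: 0.0
```

```bash
python3 - <<'E'
from bench import *
import cv2,numpy as np
a=get_image("scene")["image"][150:300,240:440,::-1]; b=get_image("wrist")["image"][:,:,::-1]
cv2.imwrite("pics/c5.png",np.hstack([cv2.resize(i,(400,300),interpolation=cv2.INTER_CUBIC) for i in (a,b)]))
print(read_state()["position"])
E
```

```text
[357.60502243 -96.96731908 114.892278  ]
```

View pics/c5.png

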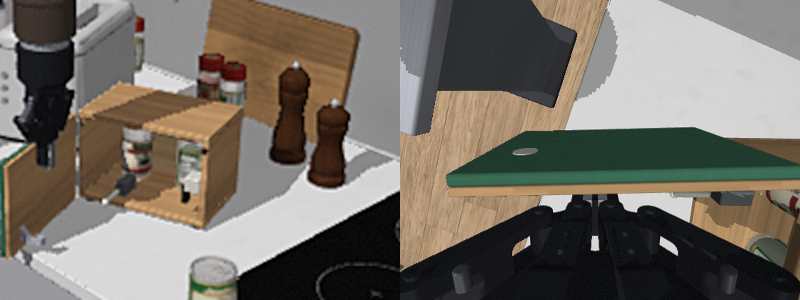

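The door now stands about square and parallel to the tool. I back off from the inner face and lift.

Request:
{"op": "play_rows", "data": {
  "series": [
    [3,-8,0,0,0,0],
    [6,-17,0,0,0,0],
    [6,-17,0,0,0,0],
    [6,-17,0,0,0,0],
    [0,0,30,0,0,0],
    [0,0,35,0,0,0],
    [0,0,35,0,0,0],
    [0,0,35,0,0,0],
    [0,0,0,0,0,0],
    [0,0,0,0,0,0],
    [0,0,0,0,0,0],
    [0,0,0,0,0,0]
  ]
}}

```text
clock: 11.0
position: [377.7, -156.0, 248.5]
ee_rot: [0.57, 0.822, -0.001, -0.001]
contact_force: [-0.4, 1.0, -0.0]
gripper_width: 0.2
grasp_force: 0.0
```

```bash
python3 - <<'E'
from bench import *
import cv2
cv2.imwrite("pics/s6.png",get_image("scene")["image"][:,:,::-1])
s=read_state();print(s["position"],s["contact_force"])
E
```

```text
[ 377.73919899 -156.02176107  248.42659579] [0.08431787 0.68050331 0.75986836]
```

View pics/s6.png

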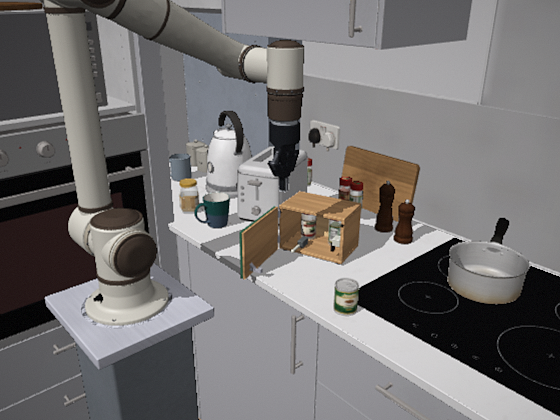

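The door stands wide open, with its free edge at about (242,255). The jars, mug and tin look unmoved, and the gripper is clear.

```bash
python3 -c "
from bench import *
print(job_done())"
```

```text
the job is handed in; nothing more can be done
None
```

The door was pressed, sprang ajar by itself, and was pushed open to about 1.5 rad by my estimate; I left it standing there with the arm clear, nothing else visibly moved, and handed the job in at about 11 s (no verdict was returned).

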